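# Run the chocolate balls out of the rocker-gate dispenser

## Robot

A 6-joint arm with a two-finger parallel gripper is mounted at the origin on the work surface. World frame = base frame: x ahead of the robot, y to its left, z up, the work surface at z = 0. Lengths are in m, angles in rad, forces in N, time in s.
With the tool pointing down it reaches from about 0.275 to 0.725 m from the base axis. Payload 15.9 kg.
Tool frame: the origin (TCP) lies between the finger pads; the fingertips stand 17 mm ahead of it and the grasp point (between the pads) lies 2 mm behind it (env.finger_overhang is the distance from the TCP to the fingertips, in m); x points along the fingers, y is the direction in which the jaws open and shut, and the axes are right-handed (so a half turn about x gives the same grasp; the last joint's range is limited). The gripper opens to 85 mm and grips with 20 to 120 N. Pads are 22 mm wide; open, the fingers measure 114 mm over their backs; the gripper's body (76 mm by 85 mm) begins 54 mm behind the grasp point. The pads swing forward as they close: fully open they stand 13 mm farther back than shut.
Start: joints at [-1.125, 0.213, -0.034, 1.323, 0, 1.571], TCP at [0.216, -0.451, 0.248] pointing down, gripper open.
Joint ranges: [-2.98, 2.98], [-0.74, 1.72], [-1.14, 1.35], [-2.1, 2.04], [-1.57, 1.44], [-3.14, 3.14]. Speed limits (rad/s): [1.89, 1.89, 2.39, 2.57, 3.14, 3.14].

## Interface

Orientations are given as a rotation vector (axis times angle).
In Python, from bench import env gives the robot as it stands.
- The arm moves only by the shell command python3 -m creep 'ROWS' [OPENING] [FORCE]. ROWS is text: rows parted by semicolons, each of 4 numbers parted by spaces: the shift along the tool's x, y, z in units of 40 mm (1.0 is 40 mm), then the turn about the tool's x in units of 8 degrees (1.0 is 8 degrees). In form: x y z roll; .... A call has 1 to 20 rows; each row shifts and turns the pose as measured when the row begins, along the tool's axes as they then stand; what a row does not reach is not made up. A row lasts 1/10 s, in which the tool goes at most 50 mm and 8.59 degrees, less where a joint would pass 70% of its speed; a pose out of reach is approached as far as the arm can. A call is refused whole if a number of a shift passes 1 or a number of a turn 1, either way. A call with a gripper value outside its range is refused whole. OPENING is the finger opening in mm, from 0 to 85.4, set as the call begins (- or left out, the last holds). The fingers move at their own pace and stop on an object; FORCE is the grip in N (left out, the last holds). Time passes only in rows, so rows that do not move let the fingers close. It gives the time, the measured TCP pose, the force and the opening at its end, in the units of the state.
- env.read_state(): the state, without advancing time (a new reading comes with each control period).
- env.snapshot(name): name is "scene" or "top" or "wrist"; returns a dict with "pixels" (400x640x3 uint8, blue, green, red), "depth" (400x640 float32, m along the optical axis (not along the pixel's ray), 0 where there is no reading), "fov_y" (degrees; the focal length in pixels is half the picture's height over the tangent of half this angle, whatever the lens; pixels are square), "cx", "cy" (the principal point, pixels), "eye" and "attitude" of the camera in the world. Camera axes: x right, y up, looking along -z (the intrinsics and any distortion apply to the point x, -y, -z); pixel columns grow to the right and rows downward; lengths in m; the calibration is good to about 2 mm. The wrist camera is an equidistant fisheye: a pixel r from the principal point sees the ray r / f radians off the axis. A picture is of the moment at which its call begins.
- env.finish_job(): hands the job in, once; it reports no verdict.
Trained networks look in a picture, given as the dict that the camera call returned (one of the last four; its "shot" number tells which), for a name from the list of things; names that differ only in an ending like _2 or _b are one class to them, and where a whole thing is asked for, a point or a joint stands for the part that bears it (a point fixed in the world has none). Each returns a list of dicts, best first, with "confidence" (0 to 1); they miss things now and then, are a little off and sometimes report something else, mostly with a low value. They report only what shows in the picture. A call takes as long as a camera call. They do not tell look-alikes from the thing itself.
- env.outline_of(picture, target): "region" (400x640 bool, what is visible of it) and "uv" ([column, row] in pixels, amid what is visible of it).
- env.spot_point(picture, target): "uv" ([column, row] in pixels: a listed point, or the origin of a listed thing).
The state is a dict: "time_s": time; "q": joint angles; "qd": joint speeds; "tau": joint torques, N m; "eef_pos": TCP position; "orientation": TCP orientation; "contact_force": force on the tool from outside, world axes, zero at the start; "torque": the same for the moment, N m; "width": opening from 0.0 (shut) to 1.0 (fully open).
Only numpy, scipy, OpenCV 4.12 (cv2) and the standard library are available. Lean on these libraries where they do the work, as an engineer would, in place of code of your own. Each camera call takes 0.05 s, during which the arm holds its last target. There are 200 camera calls.

## Task

At the doughnut-decorating table, push the dispenser's catch tray fully home under the mouth of the chute, then press the paddle of the rocking lever down so that its gate lifts, and keep it down until all three chocolate balls have rolled into the tray. Then let the paddle come back up so the gate is shut. Do not open the gate before the tray is home, do not touch the balls, and leave the other things on the table where they are.

Things in the scene. Friction and masses are not known exactly. Their poses are not given: they have to be found in the camera images.
- dispenser: Fixed ball dispenser. Origin at table height; own x points away from the user's side, y downhill along the chute, z up. White base x -40..110, y -74..191, 6 mm thick. Steel chute 42 mm wide at x = 75, y -60..85 mm; its floor falls from 71 mm up to 50 mm at the open mouth (y = 85), walls 16 mm. Two pivot posts at x = -15, y = 21 and 49, 106 mm tall.
- rocker (a joint): Rocking lever (rad): 0 = gate shut, grows as the paddle sinks, stop at 0.45. Level pin along the dispenser's y at x -15, y 35, z 98 mm. Paddle arm 95 mm to -x; other arm 90 mm to +x carries the gate plate (22 mm wide) in the chute. Balls pass above about 0.3 (paddle sunk 28 mm; 41 at the stop). A spring returns it: paddle needs about 2 N at first, 4 N at the stop.
- paddle (a point): Centre of the top face of the paddle, a grey plate 44 x 44 x 8 mm, 104 mm above the table at rest with free space below. The point moves and tilts with the lever.
- tray (a joint): Catch tray (m): 0 = fully home at its end stop, under the chute's mouth; up to 0.105 = pulled out along the dispenser's -x, towards the user. Slides straight with about 1.5 N of friction plus 3 N per m/s and stays where it is left.
- tray_front (a point): Centre of the outer face of the tray's upright front plate (110 mm wide along the dispenser's y, 8 to 60 mm above the table; the point is 38 mm up). Push it along the dispenser's +x. Moves with the tray; when home it is at x = 28, y = 130 mm in the dispenser's frame.
- tray_in (a point): Centre of the inner floor of the white open tray (inside 86 mm along the dispenser's x, 102 mm along y; floor 11 mm above the table; walls 29 mm, front and far y wall 49 mm above that floor). Axes as the dispenser's.
- ball1: Brown chocolate ball, 28 mm across, about 16 g, origin at its centre; first, resting against the gate, in the chute's queue at the start.
- ball2: Brown chocolate ball, 28 mm across, about 16 g, origin at its centre; second in the chute's queue at the start.
- ball3: Brown chocolate ball, 28 mm across, about 16 g, origin at its centre; third in the chute's queue at the start.
- doughnut_a: Loose brown doughnut 78 mm across, 30 mm high, origin under its centre; bystander near the paddle.
- doughnut_b: Loose cream doughnut 78 mm across, 30 mm high, origin under its centre; bystander.
- mug: Loose grey mug, 80 mm across, 85 mm high, handle on its own +y; origin under its centre; bystander near the chute's upper end.
- bowl: Loose white bowl, 100 mm across, 45 mm high, origin under its centre; bystander beside the tray.
- spatula: Loose spatula lying along its own x, 200 mm long; origin near its middle at table height; bystander.
- icing_tube: Loose white icing tube lying flat along its own x, about 110 x 28 x 22 mm, origin under its body's centre; bystander on the user's side of the paddle.
Things that resemble listed ones, but are neither listed nor needed, are in the scene too. What is shaped like the ball1 but red or yellow is not meant. What is shaped like the ball3 but orange is not meant.

How it is judged:
On the way, in this order (a step that is already met when the one before it is completed fails the run):
1. the catch tray is pushed home (value of joint tray below 0.008 m), for 0.2 s.
2. the paddle is pressed and the gate lifts (value of joint rocker above 0.2 rad), for 0.05 s.
3. all three balls are in the tray (x of ball1 in the frame of tray_in between -0.047 and 0.047 m and y of ball1 in the frame of tray_in between -0.055 and 0.055 m and z of ball1 in the frame of tray_in between 0.005 and 0.035 m and x of ball2 in the frame of tray_in between -0.047 and 0.047 m and y of ball2 in the frame of tray_in between -0.055 and 0.055 m and z of ball2 in the frame of tray_in between 0.005 and 0.035 m and x of ball3 in the frame of tray_in between -0.047 and 0.047 m and y of ball3 in the frame of tray_in between -0.055 and 0.055 m and z of ball3 in the frame of tray_in between 0.005 and 0.035 m), for 0.1 s.
At the end, for the whole second after the job is handed in: All three balls lie in the tray (centres inside its walls, less than 35 mm above its floor, slower than 0.15 m/s), the tray is home within 10 mm, the rocker is back within 0.04 rad of rest, and no bystander has moved more than 30 mm (all of step 3 and value of joint tray below 0.01 m and value of joint rocker below 0.04 rad and linear speed of each of ball1, ball2, ball3 below 0.15 m/s and distance of each of doughnut_a, doughnut_b, mug, bowl, spatula, icing_tube from where it was at the start of the episode below 0.03 m); the robot touches nothing.
It fails at once if the gate is opened while the tray is not home (value of joint rocker above 0.12 rad and value of joint tray above 0.015 m).
It fails at once if the robot touches a ball (contact force between any of the arm, the fingers and ball1 above 0.3 N or contact force between any of the arm, the fingers and ball2 above 0.3 N or contact force between any of the arm, the fingers and ball3 above 0.3 N).
It fails at once if a bystander is moved by more than 30 mm, lifted or knocked over (distance of any of doughnut_a, doughnut_b, mug, bowl, spatula, icing_tube from where it was at the start of the episode above 0.03 m or angle between any of doughnut_a, doughnut_b, mug, bowl, spatula, icing_tube's own z axis and vertical above 0.5 rad).
It also fails if it takes over 40 s, if anything falls off the work surface, if the arm or the gripper's body presses on something with over 40 N, if the wrist force passes 120 N, or if a joint passes its speed limit or range.

## Working session

There is one attempt and no reset: what is moved stays moved. The work goes in short steps, Python scripts to look and compute and a shell command to move; the robot and the scene stay as the last step left them, time stands still between calls to the robot, and variables do not carry over. Pictures are saved under pics/ and viewed, about 8 in all and at most 12, crops included, and the job is handed in when it is done.

```bash
mkdir -p pics; cat > h.py <<'E'
import numpy as np, cv2
from bench import env
from scipy.spatial.transform import Rotation as R
def att(p):
    a=np.array(p["attitude"],float)
    return a if a.shape==(3,3) else (R.from_rotvec(a).as_matrix() if a.size==3 else R.from_quat(a).as_matrix())
def w(p,u,v,d=None,z=None):
    f=200/np.tan(np.radians(p["fov_y"])/2)
    r=np.array([(u-p["cx"])/f,-(v-p["cy"])/f,-1.]); r=att(p)@r; e=np.array(p["eye"])
    if z is not None: return e+r*(z-e[2])/r[2]
    if d is None:
        D=p["depth"]; k=D[max(0,int(v)-1):int(v)+2,max(0,int(u)-1):int(u)+2]; d=np.median(k[k>0])
    return e+r*d
E
python3 - <<'E'
from h import *
for n in ("scene","top"):
    p=env.snapshot(n); cv2.imwrite(f"pics/{n}0.png",p["pixels"])
    print(n,p["eye"],p["attitude"],p["fov_y"])
    for t in ("dispenser","paddle","tray_front","tray_in","ball1","doughnut_a","mug","bowl","spatula","icing_tube"):
        for o in env.spot_point(p,t)[:3]:
            u,v=o["uv"]
            try: print(t,round(o["confidence"],2),np.round(o["uv"]),np.round(w(p,u,v),3))
            except Exception as e: print(t,o["uv"],e)
print(env.read_state())
E
```

```text
scene [1.17246017 0.40213349 0.58209934] [0.59292736 0.99097687 1.90939954] 46.25373132820977
dispenser 0.82 [293. 242.] [0.653 0.071 0.072]
paddle 0.83 [333. 172.] [0.462 0.046 0.105]
paddle 0.42 [360. 253.] [0.553 0.154 0.011]
tray_front 0.58 [365. 226.] [0.507 0.142 0.038]
tray_in 0.7 [358. 250.] [0.547 0.149 0.01 ]
tray_in 0.35 [206. 247.] [ 0.703 -0.084  0.029]
ball1 0.74 [275. 230.] [0.658 0.039 0.087]
ball1 0.66 [208. 284.] [ 0.769 -0.022  0.023]
ball1 0.65 [260. 222.] [0.658 0.009 0.094]
doughnut_a 0.92 [240. 218.] [ 0.676 -0.02   0.102]
doughnut_a 0.71 [287. 208.] [ 0.519 -0.028  0.026]
mug 0.89 [203. 246.] [ 0.706 -0.087  0.033]
mug 0.35 [287. 237.] [0.656 0.062 0.082]
bowl 0.88 [435. 292.] [0.612 0.312 0.044]
bowl 0.47 [294. 242.] [0.654 0.074 0.075]
spatula 0.79 [432. 237.] [0.428 0.253 0.003]
spatula 0.71 [294. 245.] [0.656 0.075 0.069]
icing_tube 0.56 [335. 194.] [0.408 0.027 0.015]
top [0.49198495 0.06545664 0.76670657] [ 0.08583284 -0.12342931 -1.5531164 ] 56.610857197492244
paddle 0.82 [325. 263.] [0.465 0.036 0.105]
paddle 0.46 [366. 251.] [ 0.486 -0.052  0.   ]
tra
[... 533 characters left out ...]
.393 0.011 0.023]
icing_tube 0.61 [196. 213.] [0.559 0.297 0.006]
{'time_s': 1.1, 'q': array([-1.12499452e+00,  2.12912368e-01, -3.44187982e-02,  1.32350086e+00,
       -4.07753403e-06,  1.57081925e+00]), 'qd': array([-0.00141743, -0.00095257, -0.00075499,  0.00022194, -0.00056884,
       -0.00018004]), 'tau': array([-1.87043042e-03, -6.85969234e+01,  4.87332237e+01,  1.98877373e-03,
       -1.57908033e-05,  1.25039051e-05]), 'eef_pos': array([ 0.21557942, -0.45111178,  0.24829219]), 'orientation': array([ 1.97428867,  0.44752008, -1.9743127 ]), 'contact_force': array([ 0.20950018,  0.49066359, -0.53793382]), 'torque': array([0.01438801, 0.03600777, 0.00458204]), 'width': 1.0007170155131955}
```

View pics/top0.png

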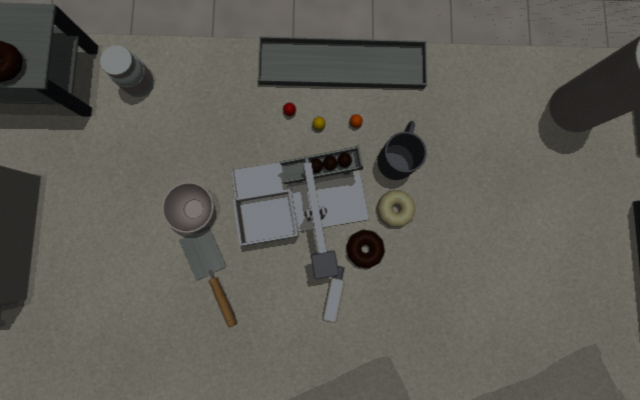

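View pics/scene0.png

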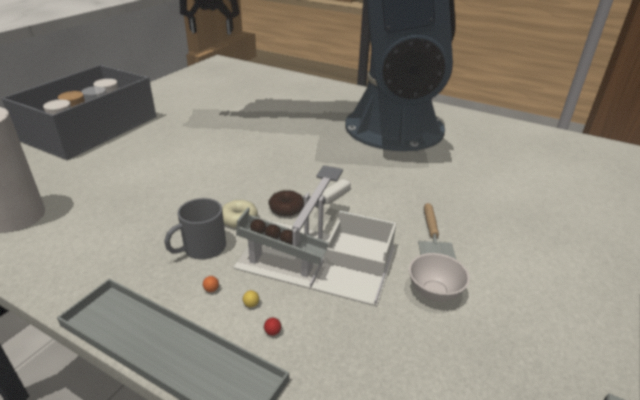

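```bash
cat >> h.py <<'E'
def tool():
    s=env.read_state(); return np.array(s["eef_pos"]),R.from_rotvec(s["orientation"]).as_matrix()
def togo(t):
    e,M=tool(); d=M.T@(np.array(t)-e)/0.04; print("units",np.round(d,2),"eef",np.round(e,4)); return d
E
python3 - <<'E'
from h import *
from scipy.optimize import least_squares
p=env.snapshot("top")
a=w(p,325,263,z=.104);b=w(p,309,170,z=.106); d=b-a; print("arm yaw",np.arctan2(d[1],d[0]))
c=w(p,357,150,z=.083);e=w(p,281,164,z=.066);print("chute",c,e, np.arctan2(-(e-c)[0],(e-c)[1]))
# tray front plate top edge
c=w(p,297,239,z=.06);e=w(p,243,246,z=.06);print("front edge",c,e,np.linalg.norm(e-c),np.arctan2(-(e-c)[0],(e-c)[1]))
print(tool()[1].round(3), env.finger_overhang)
x0,y0,x1,y1=220,130,420,330
cv2.imwrite("pics/crop1.png",cv2.resize(p["pixels"][y0:y1,x0:x1],None,fx=4,fy=3,interpolation=cv2.INTER_CUBIC)[:,:800])
E
```

```text
arm yaw 0.18430292835184908
chute [ 0.67627451 -0.02314744  0.083     ] [0.65027201 0.1212214  0.066     ] 0.17820097737470209
front edge [0.50749318 0.08768111 0.06      ] [0.49300895 0.18871718 0.06      ] 0.10206899247949146 0.14238694144353653
[[ 0.     0.431 -0.902]
 [-0.    -0.902 -0.431]
 [-1.     0.     0.   ]] 0.017
```

View pics/crop1.png

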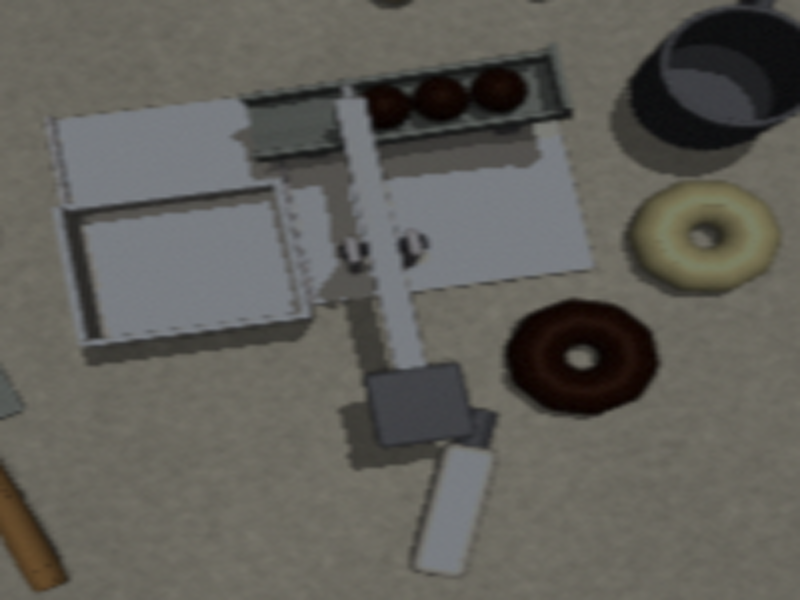

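```bash
python3 -m creep '0 0 0 0.95; 0 0 0 0.95; 0 -0.95 -0.62 0; 0 -0.95 -0.62 0; 0 -0.95 -0.62 0; 0 -0.95 -0.62 0; 0 -0.95 -0.62 0; 0 -0.95 -0.62 0; 0 -0.95 -0.62 0; 0 -0.95 -0.62 0; 0 -0.95 -0.62 0; 0 -0.95 -0.62 0; 0 -0.95 -0.62 0; 0 -0.95 -0.62 0; 0 -0.95 -0.62 0; 0 0 0 0' 0 40
python3 - <<'E'
from h import *
togo([.4604,.1378,.055]); M=tool()[1]; print(M.round(3)); print(env.read_state()["width"])
E
```

```text
time_s: 2.75
eef_pos: [0.4611, 0.0935, 0.2485]
orientation: [2.131, 0.22, -2.122]
contact_force: [-1.0, 0.2, 0.8]
width: 0.0
units [ 4.85 -1.03 -0.17] eef [0.4611 0.0935 0.2485]
[[ 0.003  0.192 -0.981]
 [ 0.014 -0.981 -0.192]
 [-1.    -0.013 -0.005]]
0.0001808422491049886
```

```bash
python3 -m creep '0 -0.5 0 0.1; 0 -0.53 -0.15 0; 0.9 0 0 0; 0.9 0 0 0; 0.9 0 0 0; 0.9 0 0 0; 0 0 0 0'
python3 - <<'E'
from h import *
togo([.4604,.1378,.055]); M=tool()[1]; print(M.round(3))
p=env.snapshot("scene"); cv2.imwrite("pics/s2.png",p["pixels"][120:320,180:500].repeat(2,0).repeat(2,1))
E
```

```text
time_s: 3.45
eef_pos: [0.465, 0.1128, 0.1033]
orientation: [2.132, 0.272, -2.12]
contact_force: [-0.5, 0.1, -0.0]
width: 0.002
units [ 1.23 -0.59 -0.01] eef [0.465  0.1128 0.1033]
[[ 0.001  0.212 -0.977]
 [ 0.041 -0.976 -0.212]
 [-0.999 -0.04  -0.01 ]]
```

View pics/s2.png

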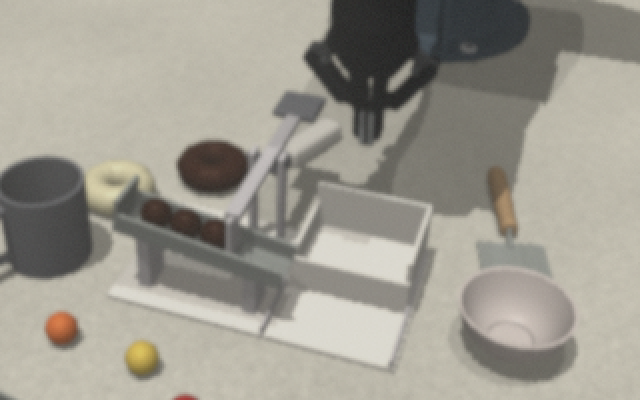

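```bash
python3 -m creep '0 -0.3 0 -0.1; 0 -0.3 0 -0.1; 0 -0.2 0 0; 0.4 -0.1 0 0; 0.4 0 0 0; 0.4 0 0 0;0.2 0 0 0; 0 0 0 0'
python3 - <<'E'
from h import *
M=tool()[1]; print(M.round(3)); O=np.array([.578,.022]); 
for y in (.1,.13,.135):
    togo([O[0]+.017*.984-.179*y,O[1]+.017*.179+.984*y,.05])
E
```

```text
time_s: 4.3
eef_pos: [0.4676, 0.1439, 0.0611]
orientation: [2.127, 0.342, -2.078]
contact_force: [0.7, -0.1, 0.4]
width: 0.002
[[ 0.016  0.264 -0.964]
 [ 0.059 -0.963 -0.263]
 [-0.998 -0.053 -0.031]]
units [ 0.29  1.23 -2.49] eef [0.4676 0.1439 0.0611]
units [ 0.33  0.48 -2.55] eef [0.4676 0.1439 0.0611]
units [ 0.34  0.36 -2.57] eef [0.4676 0.1439 0.0611]
```

```bash
python3 -m creep '0 0 0 0.6; 0 0 0 0; 0 0 -0.35 0; 0 0 -0.35 0; 0 0 -0.35 0; 0 0 -0.35 0; 0 0 -0.35 0; 0 0 -0.35 0; 0 0 0 0'
cat >> h.py <<'E'
def own():
    e,M=tool(); d=e[:2]-np.array([.578,.022]); s=env.read_state()
    print("own",np.round([.984*d[0]+.179*d[1],-.179*d[0]+.984*d[1],e[2]],4),"F",np.round(s["contact_force"],1),"t",s["time_s"]);print(M.round(3))
E
python3 -c "
from h import *
own()"
```

```text
time_s: 5.2
eef_pos: [0.5583, 0.1438, 0.0713]
orientation: [2.164, 0.313, -2.115]
contact_force: [-1.2, -0.0, -0.1]
width: 0.001
own [0.0025 0.1233 0.0713] F [-1.2 -0.  -0.1] t 5.2
[[ 0.015  0.215 -0.977]
 [ 0.077 -0.974 -0.213]
 [-0.997 -0.072 -0.031]]
```

```bash
python3 -m creep '0.3 0 0 0; 0.2 0 0 0.2; 0.05 -0.05 -0.15 0; 0.05 -0.05 -0.15 0; 0.05 0 -0.1 0; 0 0 0 0'
python3 -c "
from h import *
own()"
```

```text
time_s: 5.8
eef_pos: [0.5716, 0.1421, 0.044]
orientation: [2.165, 0.309, -2.137]
contact_force: [-0.2, -0.2, 0.5]
width: -0.001
own [0.0153 0.1194 0.044 ] F [-0.2 -0.2  0.5] t 5.8
[[ 0.004  0.202 -0.979]
 [ 0.084 -0.976 -0.201]
 [-0.996 -0.081 -0.021]]
```

Creep on until the force shows the end stop.

```bash
for i in 1; do python3 -m creep '0 0 -0.1 0; 0 0 -0.1 0; 0 0 0 0'; done; python3 -m creep '0 0 -0.1 0; 0 0 -0.1 0'; python3 -c "
from h import *
own()
p=env.snapshot('top'); cv2.imwrite('pics/t3.png',cv2.resize(p['pixels'][130:330,220:420],None,fx=3,fy=3,interpolation=cv2.INTER_CUBIC))
"
```

```text
time_s: 6.1
eef_pos: [0.5716, 0.1421, 0.0427]
orientation: [2.146, 0.307, -2.154]
contact_force: [0.5, 0.4, -0.3]
width: 0.0
time_s: 6.3
eef_pos: [0.5722, 0.1422, 0.0416]
orientation: [2.13, 0.304, -2.169]
contact_force: [-38.0, -10.0, 30.6]
width: 0.003
own [0.0158 0.1193 0.0416] F [-38.  -10.   30.6] t 6.3
[[-0.026  0.2   -0.98 ]
 [ 0.078 -0.977 -0.201]
 [-0.997 -0.081  0.01 ]]
```

View pics/t3.png

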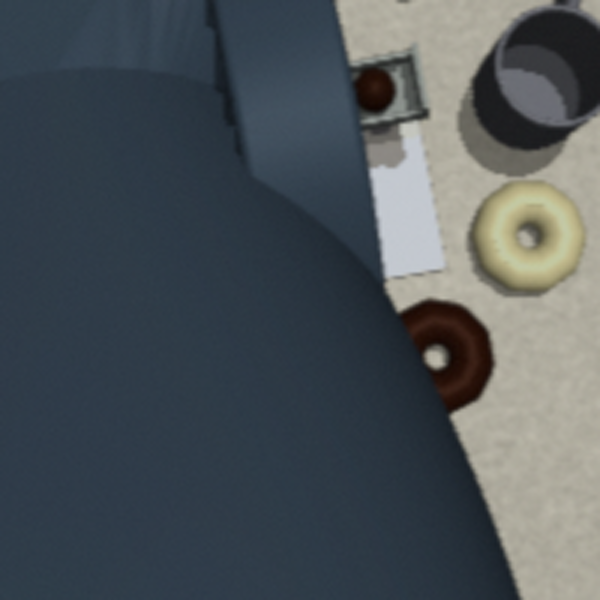

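```bash
python3 -m creep '0 0 0.2 0; 0 0 0.3 0; -0.5 0 0.4 0; -0.8 0 0.2 0; -0.9 0 0 0; -0.9 0 0 0; -0.6 0 0 0; 0 0 0 0'; python3 -m creep '0 0 0.7 0; 0 0 0.7 0; 0 0 0.7 0; 0 0.7 0 0; 0 0.7 0 0; 0 0 0 0'; python3 -c "
from h import *
own()
for n in ('scene','top'):
    p=env.snapshot(n); cv2.imwrite(f'pics/{n}4.png',p['pixels'][110:320,180:500].repeat(2,0).repeat(2,1))
    for t in ('paddle','tray_in','tray_front'):
        for o in env.spot_point(p,t)[:2]: print(n,t,round(o['confidence'],2),np.round(o['uv']),np.round(w(p,*o['uv']),3))
"
```

```text
time_s: 7.15
eef_pos: [0.5365, 0.123, 0.1963]
orientation: [2.14, 0.309, -2.158]
contact_force: [0.3, -0.3, -0.6]
width: -0.002
time_s: 7.75
eef_pos: [0.4654, 0.0507, 0.1901]
orientation: [2.144, 0.313, -2.151]
contact_force: [-0.2, -0.2, 1.1]
width: 0.004
own [-0.1057  0.0484  0.1901] F [-0.2 -0.2  1.1] t 7.75
[[-0.011  0.206 -0.978]
 [ 0.082 -0.975 -0.206]
 [-0.997 -0.082 -0.006]]
scene paddle 0.95 [330. 171.] [0.462 0.039 0.104]
scene tray_in 0.9 [348. 280.] [0.628 0.168 0.011]
scene tray_front 0.79 [355. 250.] [0.584 0.158 0.042]
scene tray_front 0.26 [206. 246.] [ 0.702 -0.083  0.03 ]
```

View pics/scene4.png

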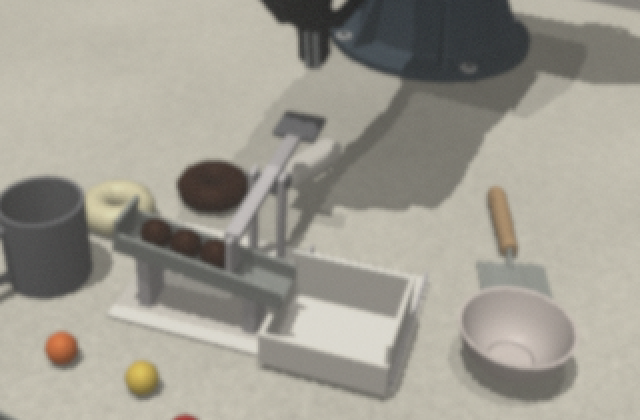

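```bash
python3 -m creep '0 0.4 0 0.1; 0.3 0.1 0 0; 0.5 0.05 0 0; 0.4 0.05 0 0; 0.3 0.05 0 0; 0.2 0 0 0; 0 0 0 0'; python3 -c "
from h import *
own()"
```

```text
time_s: 8.85
eef_pos: [0.4694, 0.0357, 0.1155]
orientation: [2.149, 0.306, -2.156]
contact_force: [0.3, -0.6, 2.2]
width: -0.005
own [-0.1044  0.0329  0.1155] F [ 0.3 -0.6  2.2] t 8.85
[[-0.012  0.198 -0.98 ]
 [ 0.083 -0.977 -0.199]
 [-0.997 -0.083 -0.005]]
```

```bash
python3 -m creep '0.3 0 0.05 0; 0.3 0 0.05 0; 0.2 0 0 0; 0.1 0 0 0; 0 0 0 0; 0 0 0 0'; python3 -c "
from h import *
own()
p=env.snapshot('scene'); cv2.imwrite('pics/s5.png',p['pixels'][110:320,180:500].repeat(2,0).repeat(2,1))
"
```

```text
time_s: 9.45
eef_pos: [0.4676, 0.0387, 0.0816]
orientation: [2.154, 0.306, -2.149]
contact_force: [-3.5, -2.1, 6.3]
width: 0.001
own [-0.1057  0.0362  0.0816] F [-3.5 -2.1  6.3] t 9.45
[[-0.006  0.2   -0.98 ]
 [ 0.082 -0.976 -0.199]
 [-0.997 -0.082 -0.011]]
```

View pics/s5.png

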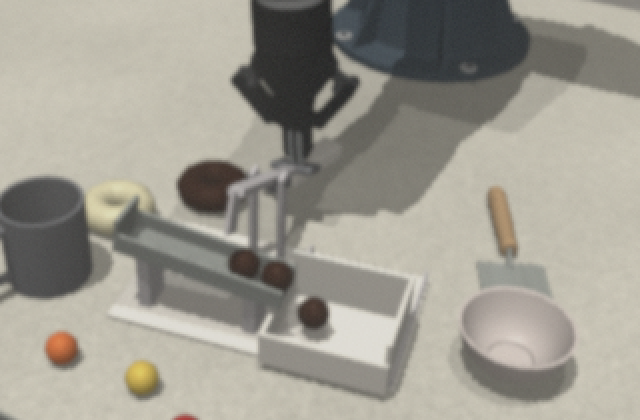

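Gate open, one ball in the tray, two on their way. Hold.

```bash
python3 -m creep '0 0 0 0; 0 0 0 0; 0 0 0 0; 0 0 0 0; 0 0 0 0; 0 0 0 0; 0 0 0 0; 0 0 0 0; 0 0 0 0; 0 0 0 0; 0 0 0 0; 0 0 0 0; 0 0 0 0; 0 0 0 0; 0 0 0 0'; python3 -c "
from h import *
own()
p=env.snapshot('scene'); cv2.imwrite('pics/s6.png',p['pixels'][110:320,180:500].repeat(2,0).repeat(2,1))
"
```

```text
time_s: 11.0
eef_pos: [0.4673, 0.0387, 0.0824]
orientation: [2.153, 0.306, -2.149]
contact_force: [-1.9, -1.5, 3.0]
width: 0.001
own [-0.1059  0.0362  0.0824] F [-1.9 -1.5  3. ] t 11.0
[[-0.006  0.2   -0.98 ]
 [ 0.081 -0.977 -0.199]
 [-0.997 -0.081 -0.01 ]]
```

View pics/s6.png

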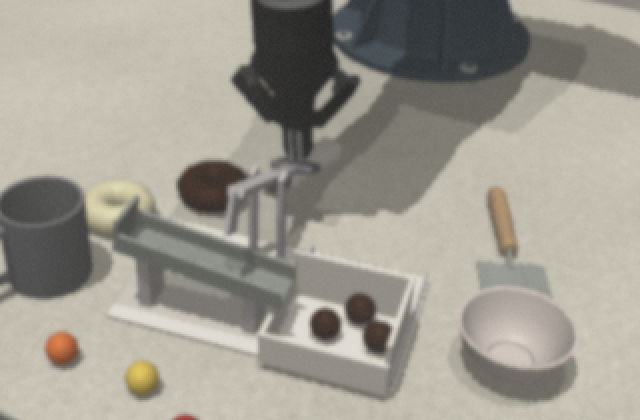

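All three balls are in the tray; release the paddle gently.

```bash
python3 -m creep '-0.2 0 0.05 0; -0.25 0 0.05 0; -0.3 0 0 0; -0.4 0 0 0; -0.6 0 0 0; -0.8 0 0 0; -0.8 0 0 0; -0.4 0 0 0; 0 0 0 0; 0 0 0 0; 0 0 0 0; 0 0 0 0; 0 0 0 0; 0 0 0 0'; python3 -c "
from h import *
own()
p=env.snapshot('scene'); cv2.imwrite('pics/s7.png',p['pixels'][110:320,180:500].repeat(2,0).repeat(2,1))
for t in ('paddle','tray_in','tray_front','ball1','doughnut_a','icing_tube','bowl','spatula'):
    for o in env.spot_point(p,t)[:3]: print(t,round(o['confidence'],2),np.round(o['uv']),np.round(w(p,*o['uv']),3))
"
```

```text
time_s: 12.45
eef_pos: [0.4619, 0.0254, 0.2421]
orientation: [2.155, 0.309, -2.148]
contact_force: [-0.0, -0.5, -0.0]
width: 0.0
own [-0.1137  0.0241  0.2421] F [-0.  -0.5 -0. ] t 12.45
[[-0.005  0.201 -0.98 ]
 [ 0.084 -0.976 -0.2  ]
 [-0.996 -0.083 -0.012]]
paddle 0.7 [332. 172.] [0.461 0.043 0.104]
paddle 0.67 [336. 193.] [0.407 0.029 0.017]
tray_in 0.72 [347. 280.] [0.629 0.167 0.011]
tray_front 0.84 [353. 252.] [0.585 0.154 0.037]
tray_front 0.5 [287. 207.] [ 0.519 -0.027  0.027]
ball1 0.77 [342. 268.] [0.634 0.158 0.038]
ball1 0.74 [362. 262.] [0.601 0.179 0.037]
ball1 0.74 [275. 328.] [0.787 0.123 0.022]
doughnut_a 0.93 [241. 218.] [ 0.672 -0.021  0.1  ]
doughnut_a 0.64 [287. 205.] [ 0.514 -0.03   0.029]
icing_tube 0.86 [338. 193.] [0.402 0.029 0.015]
bowl 0.93 [436. 291.] [0.571 0.307 0.006]
bowl 0.7 [354. 249.] [0.585 0.156 0.044]
bowl 0.41 [238. 218.] [ 0.679 -0.022  0.103]
spatula 0.78 [430. 234.] [0.43  0.249 0.01 ]
```

View pics/s7.png

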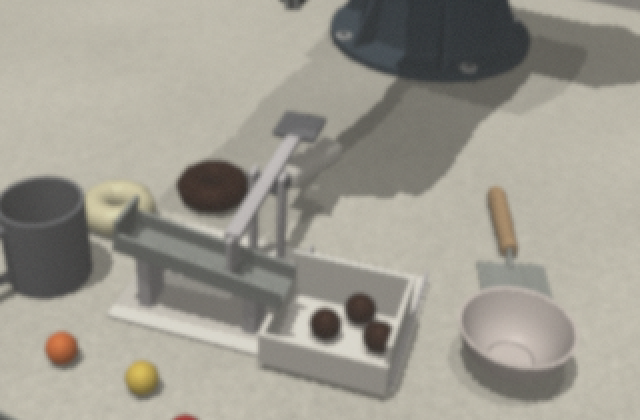

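The gate is shut, the balls are at rest in the tray, the bystanders are unmoved and the arm is clear.

```bash
python3 -c "
from bench import env
print(env.finish_job())"
```

```text
the job is handed in; nothing more can be done
None
```

I pushed the tray home with the shut fingers. I then pressed the paddle and held it until all three balls had rolled into the tray, let it come back up, and handed the job in at about 12.5 s.

**Last checks:**
- **Tray:** its front was measured at (0.585, 0.154), against about (0.582, 0.155) expected when home. It stopped against its end stop.
- **Paddle:** its top is back at 104 mm, so the gate is shut.
- **Balls:** all three are in the tray, in the same places in the pictures before and after I released the paddle.
- **Bystanders:** none looks moved in the pictures. The network positions for the bowl jumped by 40 mm between readings because the depth was taken at its rim once and inside it once; its pixel position did not change.
- **Arm:** it is clear of everything, with no contact force beyond sensor noise.

**Things that went less well:**
- **Push force:** on reaching the end stop the wrist briefly read about 38 N along the push and about 31 N upwards. That is about 50 N in all, well under the 120 N wrist limit. It was taken by the fingertips; the 40 N limit is for the arm or the gripper's body.
- **Tool drift:** the tool tilted by about 5° during the moves, which I allowed for.

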